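Close up a battery box and tighten its clamp nut by hand, then with a wrench

TASK

Slide the blue cover of the battery box fully home over the two cells, then take the brass hex nut in the gripper itself and turn it clockwise until its white pointer stands in the yellow band, and let go. Now pick up the red-handled wrench and, with the wrench only, tighten the nut on until the pointer stands in the green band and not past it. Finally take the wrench off and lay it gently down flat on the table, clear of the box, leaving everything else on the table where it was.

Things in the scene. Friction and masses are not known exactly. Their poses are not given: they have to be found in the camera images.
- battery_box: Low aluminium box, fixed to the table, 130 mm (its x) by 280 mm (its y) by 50 mm high; origin at the centre of its underside, z up. Its flat deck is 50 mm above the table. A well with two battery cells lies at y = -20 to 40 mm; a blue cover slides along y over it; a brass clamp nut stands at x = 0, y = -75 mm.
- cover (a joint): Slide of the blue cover, m: 0 = fully home over the well (mechanical stop), up to 0.085 = open, shifted along the box's +y. The cover is 104 mm (x) by 80 mm (y) by 6 mm thick, its top 56.5 mm above the table; about 2 N of friction.
- cover_grip (a point): Centre of the top face of the white upright grip bar on the cover: bar 60 mm along the box's x, 12 mm thick along y, 22 mm tall (from 56 to 78 mm above the table). It moves with the cover; at cover = 0 it lies at y = 25 mm in the box frame.
- nut_axis (a point): Point on the deck (50 mm above the table) on the vertical axis of the nut; fixed in the box, axes as the box.
- nut (a joint): Turn of the nut, rad, growing clockwise seen from above. White pointer's direction in the box frame (angle from its x towards its y) = 0.55 - value. Starts between 0 and 0.5. Middle of the yellow band: 1.30; of the green band: 2.10; each band reaches 0.17 to either side. The nut stays where it is left (0.3 N m of friction) and does not rise or sink.
- hexnut: The brass nut; turns with joint nut. Origin on its axis at deck height, z up. Hexagon 36 mm across flats (41.6 across corners), 64 to 94 mm above the table; the flats' normals lie along its own x axis and every 60 degrees from it (its x axis stands at angle -value in the box frame). Below: a round flange, 60 mm diameter, 58 to 64 mm above the table.
- nut_top (a point): Centre of the top face of the hexagon (94 mm above the table); turns with the nut. The stud ends 3 mm above it. The white pointer tab sticks out of the flange to 45 mm from the axis, 64.5 mm above the table.
- yellow_band (a point): Middle of the yellow painted band on the black dial plate on the deck, 50 mm from the nut's axis (hand-tight mark).
- green_band (a point): Middle of the green painted band on the black dial plate on the deck, 50 mm from the nut's axis (fully tight mark).
- wrench: Loose open-ended wrench, 215 mm long, 14 mm thick, about 0.4 kg: steel head, red handle. Origin on the underside at the centre of the jaws, where the nut's axis belongs; x out of the mouth, handle towards -x, z up. Jaw gap 40 mm along y, flared at the tips (x = 20 mm); throat at x = -24 mm; head 70 mm wide, its neck ends at x = -56 mm. Handle 20 mm wide, to x = -178 mm.
- wrench_grip (a point): Grip point in the handle near the wrench's centre of mass: wrench frame x = -85 mm, y = 0, z = 7 mm (mid-thickness); axes as the wrench.
- amber_bottle: Bystander: amber glass bottle, 44 mm diameter, 100 mm tall; origin under its centre.
- tin_mug: Bystander: steel mug, 76 mm diameter, 80 mm tall, with a handle; origin under its centre.
- specimen_jar: Bystander: green glass jar with a brass lid, 60 mm diameter, 70 mm tall; origin under its centre.
- bead_dish: Bystander: white dish of red and yellow beads, 84 mm diameter, 18 mm tall; origin under its centre.
- goggles: Bystander: pair of steel goggles, 124 by 52 mm, 43 mm tall; origin under the bridge, x along the pair.
- notebook: Bystander: brown leather notebook, 150 by 100 by 22 mm; origin under its centre.
- steel_ring: Bystander: flat steel ring, 64 mm diameter, 9 mm thick; origin under its centre.

How it is judged (in metres and radians):
On the way, in this order (a step that is already met when the one before it is completed fails the run):
1. the cover is slid fully home (within 4 mm of its stop) (value of joint cover below 0.004 m), for 0.2 s.
2. the nut is turned by the fingers until its pointer is in the yellow band (nut 1.13 to 1.47), and let go (value of joint cover below 0.004 m and value of joint nut between 1.13 and 1.47 rad and contact force between the fingers and hexnut below 0.5 N), for 0.2 s.
3. the wrench, bearing on the nut, brings the pointer into the green band (nut 1.93 to 2.27) (value of joint cover below 0.004 m and value of joint nut between 1.93 and 2.27 rad and contact force between wrench and hexnut above 0.5 N).
At the end, for the whole second after the job is handed in: The cover is within 4 mm of its stop, the nut's pointer is in the green band (nut 1.93 to 2.27 rad), and the wrench lies flat on the table (origin below 8 mm, tilt under 0.1 rad), at rest and not touching the box (value of joint cover below 0.004 m and value of joint nut between 1.93 and 2.27 rad and height (world z) of wrench below 0.008 m and angle between wrench's own z axis and vertical below 0.1 rad and linear speed of wrench below 0.02 m/s and contact force between wrench and battery_box below 0.05 N).
It fails at once if the fingers push on the nut (over 4 N) once its pointer is past the yellow band (nut above 1.55) (value of joint nut above 1.55 rad and contact force between the fingers and hexnut above 4 N).
It fails at once if the wrench pushes on the nut (over 4 N) before its pointer is in the yellow band (nut below 1.05) (value of joint nut below 1.05 rad and contact force between wrench and hexnut above 4 N).
It fails at once if the nut is overtightened, its pointer past the green band (nut above 2.35) (value of joint nut above 2.35 rad).
It fails at once if the wrench is dropped from more than about 5 cm (linear speed of wrench above 1 m/s and contact force between the fingers and wrench below 0.1 N).
It fails at once if a bystander is moved more than 30 mm (distance of any of amber_bottle, tin_mug, specimen_jar, bead_dish, goggles, notebook, steel_ring from where it was at the start of the episode above 0.03 m).
It also fails if it takes over 67 s, if anything falls off the work surface, if the arm or the gripper's body presses on something with over 40 N, if the wrist force passes 120 N, or if a joint passes its speed limit or range.

ROBOT

A 7-joint arm with a two-finger parallel gripper is mounted at the origin on the work surface. World frame = base frame: x ahead of the robot, y to its left, z up, the work surface at z = 0. Lengths are in m, angles in degrees, forces in N, time in s.
With the tool pointing down it reaches from about 0.425 to 0.875 m from the base axis. Payload 4.7 kg.
Tool frame: the origin (TCP) lies midway between the tips of the shut fingers; the grasp point (between the pads) lies 19 mm behind it; z points along the fingers, y is the direction in which the jaws open and shut (so a half turn about z gives the same grasp; the last joint's range is limited). The gripper opens to 87 mm and grips with 3 to 60 N. Pads are 19 mm wide; open, the fingers measure 117 mm over their backs; the gripper's body (75 mm by 190 mm) begins 51 mm behind the grasp point.
Start: joints at [73.86, 18.392, -4.016, 83.108, 1.295, 78.541, -3.26], TCP at [0.189, -0.622, 0.223] pointing down, gripper open.
Joint ranges: [-163.93, 163.93], [-17.29, 119.83], [-79.2, 71.16], [3.27, 140.29], [-89.18, 269.18], [5.43, 117.66], [-154.24, 154.24]. Speed limits (degrees/s): [147.25, 147.25, 180, 180, 180, 180, 180].

INTERFACE

Orientations are given as [roll, pitch, yaw] about the fixed x, y, z axes, in that order (R = Rz(yaw) Ry(pitch) Rx(roll)).
In Python, from cell import env gives the robot as it stands.
- The arm moves only by the tool apply_moves, never from a script. Its argument "targets" is a list of rows, each a list of 2 entries, a list of its own where there are three numbers: the shift along the world's x, y, z in mm, then the turn, a rotation vector about the world's x, y, z in rad. A call has 1 to 8 rows; each row is the pose to reach, as a shift and turn from the pose commanded when the call began; what a row does not reach only later rows make up. A row lasts 1/10 s, in which the tool goes at most 50 mm and 8.59 degrees, less where a joint would pass 70% of its speed; a pose out of reach is approached as far as the arm can. A call with a gripper value outside its range is refused whole. "hand" is the finger opening in mm, from 0 to 87, set as the call begins (left out, the last holds). The fingers move at their own pace and stop on an object; "squeeze" is the grip in N (left out, the last holds). Time passes only in rows, so rows that repeat a pose let the fingers close. It gives the time, the measured TCP pose, the force and the opening at its end, in the units of the state.
- env.get_obs(): the state, without advancing time (a new reading comes with each control period).
- env.read_camera(name): name is "scene" or "top" or "wrist"; returns a dict with "image" (420x560x3 uint8, red, green, blue), "camera_matrix" (3x3 intrinsics, pixels), "camera_from_world" (4x4, takes a point from world to camera coordinates); the wrist camera has in their place "mount" (4x4, takes a point from camera to tool coordinates, whose origin is the TCP and whose axes are the flange's). Camera axes: x right, y down, z forward; pixel columns grow to the right and rows downward; lengths in m; the calibration is good to about 2 mm. A picture is of the moment at which its call begins: read the wrist's pose just before it. There is no depth.
- env.sign_off(): hands the job in, once; it reports no verdict.
Trained networks look in a picture, given as the dict that the camera call returned (one of the last four; its "shot" number tells which), for a name from the list of things; names that differ only in an ending like _2 or _b are one class to them, and where a whole thing is asked for, a point or a joint stands for the part that bears it (a point fixed in the world has none). Each returns a list of dicts, best first, with "conf" (0 to 1); they miss things now and then, are a little off and sometimes report something else, mostly with a low value. They report only what shows in the picture. A call takes as long as a camera call.
- env.regions_of(picture, target): "region" (420x560 bool, what is visible of it) and "rect" ([left, top, right, bottom] in pixels, round what is visible of it).
The state is a dict: "time_s": time; "qpos": joint angles; "joint_velocities": joint speeds; "effort": joint torques, N m; "tool_pos": TCP position; "tool_rot": TCP orientation; "force": force on the tool from outside, world axes, zero at the start; "wrist_torque": the same for the moment, N m; "grip_width": finger opening in m.
Only numpy, scipy, OpenCV 4.12 (cv2) and the standard library are available. Lean on these libraries where they do the work, as an engineer would, in place of code of your own. Each camera call takes 0.05 s, during which the arm holds its last target. There are 200 camera calls.

## Working session

There is one attempt and no reset: what is moved stays moved. The work goes in short steps, Python scripts to look and compute and a tool call to move; the robot and the scene stay as the last step left them, time stands still between calls to the robot, and variables do not carry over. Pictures are saved under pics/ and viewed, about 8 in all and at most 12, crops included, and the job is handed in when it is done.

Besides the shell and the picture viewer there is one more tool, called in YAML: its name, and indented under it one key for each argument. apply_moves: Moves the arm, as the interface text tells. Its arguments: {"type":"object","properties":{"targets":{"type":"array","items":{"type":"array"}},"hand":{"type":"number"},"squeeze":{"type":"number"}},"required":["targets"]}

```bash
mkdir -p pics; ls
cat > h.py <<'E'
import numpy as np, cv2
from cell import env
from scipy.spatial.transform import Rotation as R
def save(p,n): cv2.imwrite('pics/'+n+'.png',cv2.cvtColor(p['image'],cv2.COLOR_RGB2BGR))
def proj(p,X):
    X=np.atleast_2d(X); T=p['camera_from_world']; c=X@T[:3,:3].T+T[:3,3]; u=c@p['camera_matrix'].T; return u[:,:2]/u[:,2:]
def back(p,uv,z):
    "pixel -> world at height z"
    T=p['camera_from_world']; r=T[:3,:3].T; o=-r@T[:3,3]
    d=r@np.linalg.solve(p['camera_matrix'],[uv[0],uv[1],1.]); return o+d*(z-o[2])/d[2]
def wrist():
    o=env.get_obs(); p=env.read_camera('wrist'); 
    M=np.eye(4); M[:3,:3]=R.from_euler('xyz',o['tool_rot'],degrees=True).as_matrix(); M[:3,3]=o['tool_pos']
    p['camera_from_world']=np.linalg.inv(M@p['mount']); return p
E
python3 - <<'E'
from h import *
o=env.get_obs(); print(o)
names="battery_box cover cover_grip hexnut yellow_band green_band wrench wrench_grip amber_bottle tin_mug specimen_jar bead_dish goggles notebook steel_ring".split()
for c in('top','scene'):
    p=env.read_camera(c); save(p,c); print(c,p['camera_matrix'][0,0],np.linalg.inv(p['camera_from_world'])[:3,3])
    for n in names:
        for r in env.regions_of(p,n)[:1]:
            v,u=np.nonzero(r['region']); print(n,round(r['conf'],2),r['rect'],u.mean().round(1),v.mean().round(1),back(p,(u.mean(),v.mean()),0.0).round(3))
E
```

```text
pics
{'time_s': 0.0, 'qpos': array([73.86027036, 18.43793606, -4.01680564, 83.1736159 ,  1.29526159,
       78.53902288, -3.2607336 ]), 'joint_velocities': array([-0.02897334, -0.09168824,  0.03617034,  0.06474764, -0.02691164,
        0.03166816,  0.00122094]), 'effort': array([ 1.29491771e-03, -4.91288567e+01, -4.03579753e-01, -3.12533927e+01,
       -6.40462409e-02,  4.38146282e-02,  1.72934147e-04]), 'tool_pos': array([ 0.18928155, -0.62127345,  0.22148567]), 'tool_rot': array([-1.79894684e+02,  5.46580620e-03,  1.69499835e+01]), 'force': array([ 0.05445833, -0.2450079 ,  0.52834541]), 'wrist_torque': array([-0.02302027,  0.02363808, -0.00209124]), 'grip_width': 0.08712786886853838}
top 476.64466021872624 [ 0.31973361 -0.01810355  1.49833519]
battery_box 0.65 [192.4, 203.7, 285.6, 257.8] 236.9 231.2 [0.502 0.156 0.   ]
cover 0.65 [268.9, 152.5, 288.9, 170.0] 279.2 160.4 [0.732 0.019 0.   ]
cover_grip 0.94 [189.5, 208.0, 228.2, 244.0] 208.8 225.4 [0.522 0.245 0.   ]
hexnut 0.75 [250.6, 221.9, 268.3, 247.4] 259.8 234.0 [0.492 0.083 0.   ]
yellow_band 0.6 [186.7, 204.0, 285.7, 260.8
[... 1323 characters left out ...]
]
wrench 0.63 [201.5, 229.3, 232.4, 289.4] 219.1 256.6 [ 0.598 -0.174  0.   ]
wrench_grip 0.76 [204.1, 226.5, 232.4, 293.7] 219.6 256.8 [ 0.599 -0.173  0.   ]
amber_bottle 0.56 [394.0, 151.3, 409.5, 188.8] 401.4 169.7 [0.534 0.525 0.   ]
tin_mug 0.57 [370.1, 195.5, 403.0, 237.6] 385.1 216.4 [0.693 0.306 0.   ]
specimen_jar 0.6 [334.2, 222.7, 359.9, 257.4] 346.5 239.1 [ 0.713  0.148 -0.   ]
bead_dish 0.87 [190.2, 197.8, 215.9, 216.5] 205.5 204.9 [ 0.378 -0.113  0.   ]
goggles 0.66 [246.8, 263.7, 268.2, 317.8] 256.6 292.3 [ 0.752 -0.15   0.   ]
notebook 0.93 [44.1, 254.2, 115.0, 313.5] 80.5 283.6 [ 0.512 -0.497  0.   ]
steel_ring 0.7 [297.1, 248.4, 323.1, 271.9] 309.9 258.8 [0.725 0.021 0.   ]
```

Run:
```python
import cv2,numpy as np
t=cv2.imread('pics/top.png')[125:285,110:370]; t=cv2.resize(t,None,fx=3,fy=3,interpolation=cv2.INTER_CUBIC); cv2.imwrite('pics/topc.png',t)
```

```text
(no output)
```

View pics/topc.png

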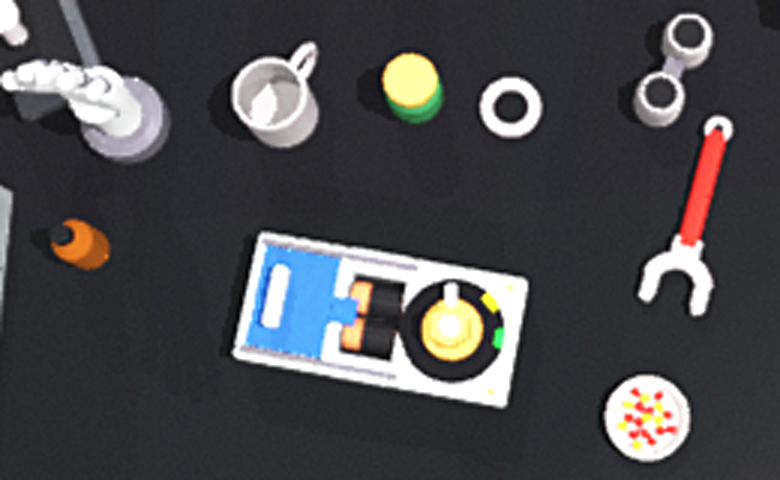

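```bash
cat >> h.py <<'E'
def tri(views):
    A=[];b=[]
    for p,uv in views:
        T=p['camera_from_world']; r=T[:3,:3].T; o=-r@T[:3,3]; d=r@np.linalg.solve(p['camera_matrix'],[uv[0],uv[1],1.]); d/=np.linalg.norm(d)
        P=np.eye(3)-np.outer(d,d); A.append(P); b.append(P@o)
    X=np.linalg.lstsq(np.vstack(A),np.hstack(b),rcond=None)[0]; return X,[np.linalg.norm(a@X-c) for a,c in zip(A,b)]
def find(p,n,k=0):
    r=env.regions_of(p,n)
    if not r: return None
    v,u=np.nonzero(r[k]['region']); return np.array([u.mean(),v.mean()])
E
python3 - <<'E'
from h import *
t=env.read_camera('top'); s=env.read_camera('scene')
for n in('cover_grip','hexnut','wrench'):
    a,b=find(t,n),find(s,n); print(n,a,b,tri([(t,a),(s,b)]))
    print(back(t,a,.07).round(4))
p=wrist(); print(p['mount'].round(3),p['camera_matrix'][0,0])
E
```

```text
cover_grip [208.7101147  225.44734098] [329.22162162 177.32252252] (array([0.51425869, 0.23541459, 0.05648763]), [np.float64(0.00025573010266824334), np.float64(0.0002557301026677934)])
[0.5126 0.2333 0.07  ]
hexnut [260.05639098 233.85714286] [279.75100402 184.70281124] (array([0.48508995, 0.07799203, 0.06772823]), [np.float64(0.00014180623740472773), np.float64(0.0001418062374050963)])
[0.4848 0.0777 0.07  ]
wrench [340.57624113 199.34042553] [219.8528 256.7168] (array([ 0.60017881, -0.17394987,  0.00105686]), [np.float64(0.0013179647978668694), np.float64(0.0013179647978666467)])
[ 0.5868 -0.1679  0.07  ]
[[ 0.001 -0.958 -0.285  0.079]
 [ 1.     0.     0.     0.001]
 [ 0.    -0.285  0.958 -0.162]
 [ 0.     0.     0.     1.   ]] 361.8653799860954
```

apply_moves:
  targets:
    - [[215, 225, 15], [0, 0, -0.25]]
    - [[215, 225, 15], [0, 0, -0.25]]
    - [[215, 225, 15], [0, 0, -0.25]]
    - [[431, 451, 30], [0, 0, -0.5]]
    - [[431, 451, 30], [0, 0, -0.5]]
    - [[431, 451, 30], [0, 0, -0.5]]
    - [[431, 451, 30], [0, 0, -0.5]]
    - [[431, 451, 30], [0, 0, -0.5]]

```text
time_s: 2.85
tool_pos: [0.4645, -0.3337, 0.2422]
tool_rot: [180.0, -0.0, -11.7]
force: [-0.2, 0.1, 0.4]
grip_width: 0.087
```

apply_moves:
  targets:
    - [[0, 0, 0], [0, 0, 0]]
    - [[0, 0, 0], [0, 0, 0]]
    - [[0, 0, 0], [0, 0, 0]]

```text
time_s: 3.15
tool_pos: [0.4624, -0.3365, 0.2416]
tool_rot: [180.0, 0.0, -11.8]
force: [0.7, -0.1, -0.5]
grip_width: 0.0871
```

apply_moves:
  targets:
    - [[80, 83, 4], [0, 0, 0]]
    - [[80, 83, 4], [0, 0, 0]]
    - [[158, 166, 8], [0, 0, 0]]
    - [[158, 166, 8], [0, 0, 0]]
    - [[158, 166, 8], [0, 0, 0]]
    - [[158, 166, 8], [0, 0, 0]]
    - [[158, 166, 8], [0, 0, 0]]
    - [[158, 166, 8], [0, 0, 0]]

```text
time_s: 3.95
tool_pos: [0.6201, -0.1725, 0.2494]
tool_rot: [179.9, 0.0, -12.0]
force: [0.2, -0.4, 0.5]
grip_width: 0.0872
```

Run:
```python
from h import *
o=env.get_obs(); print(o['tool_pos'],o['tool_rot'],o['force'])
p=wrist(); save(p,'w1')
r=env.regions_of(p,'wrench')[0]; m=r['region'].astype(np.uint8); print(r['conf'],r['rect'])
v,u=np.nonzero(m); X=np.array([back(p,q,0.013)[:2] for q in zip(u[::5],v[::5])])
np.save('wr.npy',X)
c=X.mean(0); w,V=np.linalg.eigh(np.cov((X-c).T)); a=V[:,1]; 
if a[0]>0:a=-a
b=np.array([-a[1],a[0]]); P=np.c_[(X-c)@a,(X-c)@b]
print('c',c,'yaw',np.degrees(np.arctan2(a[1],a[0])),P.min(0),P.max(0))
print('grip by head end', c+a*(P[:,0].max()-20-85))
hp=P[(P[:,0]<P[:,0].min()+130)]; print(np.polyfit(hp[:,0],hp[:,1],1))
```

```text
[ 0.620143   -0.17254317  0.24936417] [ 1.79897914e+02  4.98640025e-02 -1.19527693e+01] [ 0.17710787 -0.44135015  0.54860023]
0.56 [250.7, 84.2, 313.2, 265.1]
c [ 0.60724179 -0.17888839] yaw 163.73477299637005 [-0.10911855 -0.03576741] [0.10077907 0.03396778]
grip by head end [101.30791889 -29.55949734]
[-1.63324693e-16  4.76679885e-16]
```

View pics/w1.png

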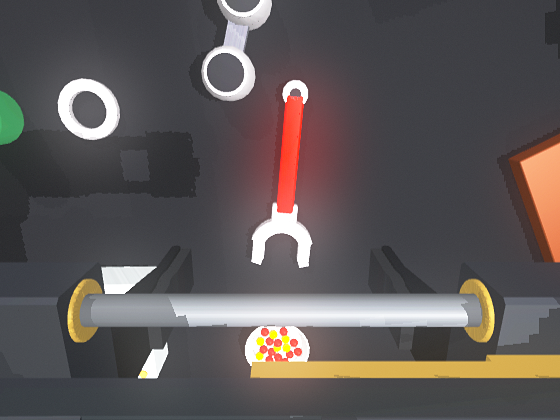

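apply_moves:
  targets:
    - [[-60, 150, 20], [0, 0, 0]]
    - [[-60, 150, 20], [0, 0, 0]]
    - [[-60, 150, 20], [0, 0, 0]]
    - [[-130, 300, 20], [0, 0, 0]]
    - [[-130, 300, 20], [0, 0, 0]]
    - [[-130, 300, 20], [0, 0, 0]]
    - [[-130, 300, 20], [0, 0, 0]]
    - [[-130, 300, 20], [0, 0, 0]]

```text
time_s: 4.85
tool_pos: [0.4894, 0.1348, 0.2706]
tool_rot: [-180.0, -0.1, -11.3]
force: [0.9, 0.2, 0.2]
grip_width: 0.0873
```

apply_moves:
  targets:
    - [[0, 0, 0], [0, 0, 0]]
    - [[0, 0, 0], [0, 0, 0]]

```text
time_s: 5.05
tool_pos: [0.4921, 0.1283, 0.2696]
tool_rot: [180.0, -0.0, -11.9]
force: [-0.9, -0.3, -0.3]
grip_width: 0.0869
```

Run:
```python
from h import *
o=env.get_obs(); print(o['tool_pos'],o['tool_rot'],o['force'])
p=wrist(); save(p,'w2'); np.save('w2T.npy',p['camera_from_world'])
for n in('battery_box','cover_grip','hexnut'):
    for r in env.regions_of(p,n)[:2]: print(n,r['conf'],r['rect'])
```

```text
[0.49208642 0.12834357 0.26962889] [ 1.79951246e+02 -2.13567279e-02 -1.19145037e+01] [-0.94779912 -0.26176658 -0.29408499]
battery_box 0.97 [122.3, 111.6, 393.9, 232.6]
battery_box 0.29 [130.6, 127.4, 236.4, 222.0]
cover_grip 0.61 [121.6, 110.8, 394.9, 233.6]
cover_grip 0.57 [131.5, 124.3, 239.2, 223.0]
hexnut 0.89 [302.9, 133.7, 360.0, 204.6]
```

View pics/w2.png

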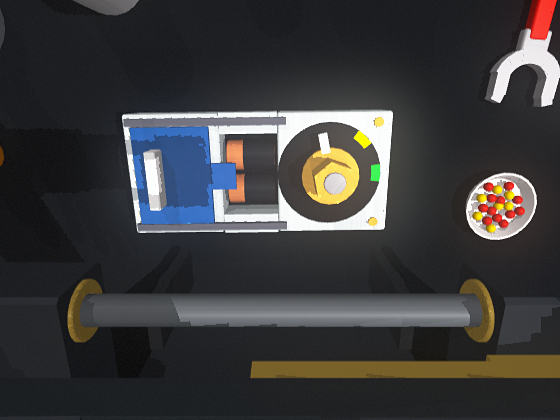

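```bash
cat > box.py <<'E'
from h import *
from scipy.optimize import least_squares
def B(q,x,y,z):
    c,s=np.cos(q[2]),np.sin(q[2]); return [q[0]+c*x-s*y,q[1]+s*x+c*y,z]
E
python3 - <<'E'
from box import *
p=wrist()
img=p['image'].astype(int)
r=env.regions_of(p,'battery_box')[0]; m=r['region'].astype(np.uint8)
cs,_=cv2.findContours(m,cv2.RETR_EXTERNAL,cv2.CHAIN_APPROX_NONE); c=max(cs,key=cv2.contourArea)
h=cv2.convexHull(c); ap=h
e=1
while len(ap)>4: e+=0.5; ap=cv2.approxPolyDP(h,e,True)
ap=ap[:,0].astype(float); print(ap.tolist())
cor=[(.065,.14),(.065,-.14),(-.065,-.14),(-.065,.14)]
def f(q):
    P=proj(p,[B(q,*k,.05) for k in cor]); d=np.linalg.norm(P[:,None]-ap[None],axis=2); return (P-ap[d.argmin(1)]).ravel()
s=least_squares(f,[.5,.155,-.175]); q=s.x; print(q,np.degrees(q[2]),f(q).round(1)); np.save('box.npy',q)
hsv=cv2.cvtColor(p['image'],cv2.COLOR_RGB2HSV)
nc=proj(p,B(q,0,-.075,.05))[0]; print('dial centre px',nc,'nut world',B(q,0,-.075,.09))
yy,xx=np.mgrid[:420,:560]; D=np.hypot(xx-nc[0],yy-nc[1])
def cen(mask,z,name):
    v,u=np.nonzero(mask); 
    w=back(p,(u.mean(),v.mean()),z)[:2]-np.array(B(q,0,-.075,0)[:2]); a=np.arctan2(w[1],w[0])-q[2]
    print(name,len(u),(u.mean().round(1),v.mean().round(1)),'box angle',a.round(3),'r',np.hypot(*w).round(4),'value',(0.55-a).round(3))
H,S,V=[hsv[...,i] for i in range(3)]
cen((D<65)&(D>35)&(H>50)&(H<75)&(S>120)&(V>90),.051,'green(2.10)')
cen((D<65)&(D>38)&(H>24)&(H<34)&(S>150)&(V>150),.051,'yellow(1.30)')
cen((D<50)&(D>15)&(S<40)&(V>170)&(yy<160),.0645,'pointer')
st=(D<30)&(S<60)&(V>120)&(yy>165); v,u=np.nonzero(st); w=back(p,(u.mean(),v.mean()),.097); print('stud',u.mean(),v.mean(),w)
print('nut mask',find(p,'hexnut'), proj(p,B(q,0,-.075,.079)))
g=(S<50)&(V>150)&(xx>140)&(xx<168)&(yy>140)&(yy<215); v,u=np.nonzero(g);print(u.min(),u.max(),v.min(),v.max()); w=back(p,(u.mean(),v.mean()),.072)
c_,s_=np.cos(q[2]),np.sin(q[2]);d=w[:2]-q[:2]; print('bar',w,'boxframe',c_*d[0]+s_*d[1],-s_*d[0]+c_*d[1])
E
```

```text
[[393.0, 112.0], [382.0, 229.0], [138.0, 230.0], [124.0, 114.0]]
[ 0.49835986  0.15019217 -0.20157103] -11.549169378267942 [-3.4 -1.5  2.4 -0.8  3.4  2.1 -2.2  2.1]
dial centre px [329.33179296 174.27451619] nut world [np.float64(0.48334420290837105), np.float64(0.07671067845518248), 0.09]
green(2.10) 148 (np.float64(376.1), np.float64(171.8)) box angle -1.518 r 0.0496 value 2.068
yellow(1.30) 168 (np.float64(363.5), np.float64(143.5)) box angle -0.811 r 0.0473 value 1.361
pointer 187 (np.float64(325.2), np.float64(142.3)) box angle 0.199 r 0.0363 value 0.351
stud 335.76 182.65866666666668 [0.48476945 0.07644635 0.097     ]
nut mask [330.16253675 171.75556489] [[333.08896325 180.0796649 ]]
144 163 149 209
bar [0.52052833 0.25340259 0.072     ] boxframe 0.0010559918927007528 0.10555906588642096
```

apply_moves:
  hand: 50
  targets:
    - [[28, 125, -90], [0, 0, 0]]
    - [[28, 125, -120], [0, 0, 0]]
    - [[28, 125, -150], [0, 0, 0]]
    - [[28, 125, -150], [0, 0, 0]]
    - [[28, 125, -150], [0, 0, 0]]
    - [[28, 125, -180], [0, 0, 0]]
    - [[28, 125, -195], [0, 0, 0]]
    - [[28, 125, -205], [0, 0, 0]]

```text
time_s: 6.2
tool_pos: [0.5194, 0.2547, 0.064]
tool_rot: [179.9, 0.0, -11.8]
force: [-0.0, 0.0, -0.1]
grip_width: 0.0499
```

apply_moves:
  hand: 0
  squeeze: 15
  targets:
    - [[0, 0, -2], [0, 0, 0]]
    - [[0, 0, -2], [0, 0, 0]]
    - [[0, 0, -2], [0, 0, 0]]
    - [[0, 0, -2], [0, 0, 0]]
    - [[0, 0, -2], [0, 0, 0]]
    - [[0, 0, -2], [0, 0, 0]]

```text
time_s: 6.8
tool_pos: [0.5197, 0.2554, 0.0632]
tool_rot: [180.0, -0.0, -11.7]
force: [-0.2, -1.3, 2.6]
grip_width: 0.0118
```

apply_moves:
  targets:
    - [[-3, -15, 0], [0, 0, 0]]
    - [[-6, -29, 0], [0, 0, 0]]
    - [[-9, -44, 0], [0, 0, 0]]
    - [[-12, -59, 0], [0, 0, 0]]
    - [[-14, -69, 0], [0, 0, 0]]
    - [[-15, -73, 0], [0, 0, 0]]
    - [[-15, -74, 0], [0, 0, 0]]
    - [[-15, -74, 0], [0, 0, 0]]

```text
time_s: 7.6
tool_pos: [0.5049, 0.1809, 0.0631]
tool_rot: [179.9, -0.1, -11.7]
force: [1.8, -3.4, 5.7]
grip_width: 0.0117
```

apply_moves:
  targets:
    - [[-0.4, -2, 0], [0, 0, 0]]
    - [[-0.8, -4, 0], [0, 0, 0]]
    - [[-1.2, -6, 0], [0, 0, 0]]
    - [[-1.2, -6, 0], [0, 0, 0]]

```text
time_s: 8.0
tool_pos: [0.5039, 0.1759, 0.0631]
tool_rot: [-180.0, -0.1, -11.7]
force: [3.9, -0.2, 4.8]
grip_width: 0.0118
```

apply_moves:
  targets:
    - [[-0.4, -2, 0], [0, 0, 0]]
    - [[-0.8, -4, 0], [0, 0, 0]]
    - [[-1.2, -6, 0], [0, 0, 0]]
    - [[-1.2, -6, 0], [0, 0, 0]]

```text
time_s: 8.4
tool_pos: [0.5038, 0.1753, 0.0632]
tool_rot: [-179.4, -0.2, -11.6]
force: [10.3, 11.2, -4.1]
grip_width: 0.0118
```

apply_moves:
  hand: 50
  targets:
    - [[0, 0, 0], [0, 0, 0]]
    - [[0, 0, 0], [0, 0, 0]]
    - [[0, 0, 0], [0, 0, 0]]
    - [[0, 0, 20], [0, 0, 0]]
    - [[-10, -45, 60], [0, 0, 0]]
    - [[-20, -98, 70], [0, 0, 0]]
    - [[-20, -98, 70], [0, 0, 0]]
    - [[-20, -98, 70], [0, 0, 0]]

```text
time_s: 9.2
tool_pos: [0.4803, 0.0679, 0.1321]
tool_rot: [179.8, 0.2, -12.1]
force: [-0.1, -0.0, -0.1]
grip_width: 0.0497
```

Run:
```python
from box import *
o=env.get_obs(); print(o['tool_pos'],o['tool_rot'],o['qpos'].round(1),o['force'])
q=np.load('box.npy')
t=env.read_camera('top'); s=env.read_camera('scene'); save(t,'t3');save(s,'s3')
p=wrist(); save(p,'w3')
```

```text
[0.48028967 0.06788158 0.13214658] [ 1.79826423e+02  1.50046769e-01 -1.20624640e+01] [  23.8    4.3  -36.1  111.3    2.9   65.5 -115.5] [-0.08683691 -0.03097213 -0.06803548]
```

View pics/w3.png

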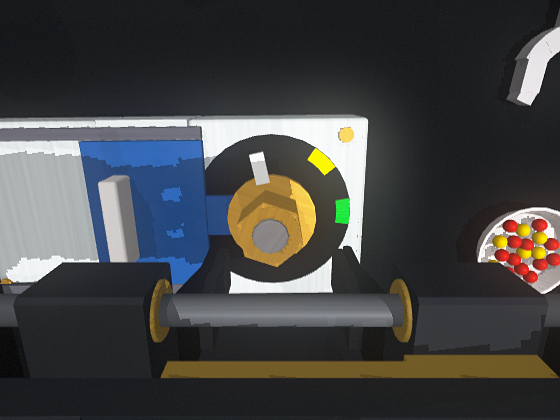

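Run:
```python
from box import *
q=np.load('box.npy'); q[2]=-.2
p=wrist(); hsv=cv2.cvtColor(p['image'],cv2.COLOR_RGB2HSV); H,S,V=[hsv[...,i] for i in range(3)]
yy,xx=np.mgrid[:420,:560]
st=((np.hypot(xx-270,yy-237)<24)&(S<60)); v,u=np.nonzero(st); a=(u.mean(),v.mean()); print(a,len(u))
p2={'camera_from_world':np.load('w2T.npy'),'camera_matrix':p['camera_matrix']}
print(tri([(p,a),(p2,(335.8,182.7))]), back(p,a,.097))
n=back(p,a,.097)[:2]
for nm,mk,z in(('green',(H>50)&(H<75)&(S>120)&(V>90)&(abs(xx-342)<20),.051),('yellow',(H>24)&(H<34)&(S>150)&(V>150)&(np.hypot(xx-320,yy-160)<22),.051),('pointer',(S<50)&(V>150)&(np.hypot(xx-259,yy-168)<20),.0645)):
    v,u=np.nonzero(mk); w=back(p,(u.mean(),v.mean()),z)[:2]-n; an=np.arctan2(w[1],w[0]); print(nm,len(u),(u.mean(),v.mean()),np.hypot(*w),'world',an,'value',.55-(an-q[2]))
```

```text
(np.float64(271.460020768432), np.float64(235.668743509865)) 963
(array([0.48573693, 0.07552023, 0.09943122]), [np.float64(0.0002026935622168933), np.float64(0.00020269356221648064)]) [0.48501345 0.07586795 0.097     ]
green 340 (np.float64(343.47352941176473), np.float64(210.87941176470588)) 0.049366268495520185 world -1.759199089473265 value 2.109199089473265
yellow 377 (np.float64(322.14323607427053), np.float64(161.3342175066313)) 0.04874535762282322 world -0.9534773949746903 value 1.3034773949746903
pointer 441 (np.float64(260.6281179138322), np.float64(167.89115646258503)) 0.03450946228532065 world 0.015496144563625894 value 0.3345038554363742
```

apply_moves:
  hand: 65
  targets:
    - [[5, 8, 0], [0, 0, 1.2]]
    - [[5, 8, 0], [0, 0, 1.2]]
    - [[5, 8, 0], [0, 0, 1.2]]
    - [[5, 8, 0], [0, 0, 1.2]]
    - [[5, 8, 0], [0, 0, 1.2]]
    - [[5, 8, 0], [0, 0, 1.2]]
    - [[5, 8, 0], [0, 0, 1.2]]
    - [[5, 8, 0], [0, 0, 1.2]]

```text
time_s: 10.2
tool_pos: [0.4863, 0.0815, 0.1319]
tool_rot: [-179.9, 0.0, 57.6]
force: [0.6, -0.4, 0.3]
grip_width: 0.0647
```

Run:
```python
from box import *
o=env.get_obs(); print(o['tool_pos'],o['tool_rot'],o['qpos'].round(1))
```

```text
[0.48627205 0.08148836 0.13190268] [-1.79880220e+02  2.50440603e-02  5.75727819e+01] [ 26.5   5.8 -40.6 110.2   4.1  65.5 -48.2]
```

apply_moves:
  targets:
    - [[-1, -5, -20], [0, 0, 0.03]]
    - [[-1, -5, -40], [0, 0, 0.03]]
    - [[-1, -5, -45], [0, 0, 0.03]]
    - [[-1, -5, -45], [0, 0, 0.03]]
    - [[-1, -5, -45], [0, 0, 0.03]]

```text
time_s: 10.7
tool_pos: [0.4863, 0.0757, 0.0881]
tool_rot: [180.0, -0.0, 58.8]
force: [1.1, 0.0, 0.7]
grip_width: 0.0652
```

apply_moves:
  targets:
    - [[-1, 0, -10], [0, 0, 0.01]]
    - [[-1, 0, -17], [0, 0, 0.01]]
    - [[-1, 0, -17], [0, 0, 0.01]]

```text
time_s: 11.0
tool_pos: [0.4841, 0.0746, 0.0696]
tool_rot: [-179.9, 0.1, 59.4]
force: [-0.6, -0.8, -1.1]
grip_width: 0.0651
```

apply_moves:
  hand: 20
  squeeze: 40
  targets:
    - [[0, 0, 0], [0, 0, 0]]
    - [[0, 0, 0], [0, 0, 0]]
    - [[0, 0, 0], [0, 0, 0]]
    - [[0, 0, 0], [0, 0, 0]]
    - [[0, 0, 0], [0, 0, 0]]
    - [[0, 0, 0], [0, 0, 0]]

```text
time_s: 11.6
tool_pos: [0.4828, 0.0762, 0.0706]
tool_rot: [-179.7, 0.1, 59.4]
force: [-6.0, 2.1, 6.1]
grip_width: 0.0356
```

apply_moves:
  targets:
    - [[0, 0, 0], [0, 0, -0.1]]
    - [[0, 0, 0], [0, 0, -0.23]]
    - [[0, 0, 0], [0, 0, -0.37]]
    - [[0, 0, 0], [0, 0, -0.51]]
    - [[0, 0, 0], [0, 0, -0.65]]
    - [[0, 0, 0], [0, 0, -0.79]]
    - [[0, 0, 0], [0, 0, -0.91]]
    - [[0, 0, 0], [0, 0, -0.965]]

```text
time_s: 12.4
tool_pos: [0.4821, 0.0773, 0.0707]
tool_rot: [-179.9, 0.3, 4.0]
force: [-9.3, 3.3, 6.6]
grip_width: 0.0358
```

apply_moves:
  targets:
    - [[0, 0, 0], [0, 0, 0]]
    - [[0, 0, 0], [0, 0, 0]]

```text
time_s: 12.6
tool_pos: [0.4821, 0.0773, 0.0707]
tool_rot: [-179.8, 0.3, 4.1]
force: [-9.5, 3.9, 7.6]
grip_width: 0.0355
```

apply_moves:
  hand: 65
  targets:
    - [[0, 0, 0], [0, 0, 0]]
    - [[0, 0, 0], [0, 0, 0]]
    - [[0, 0, 0], [0, 0, 0]]
    - [[0, 0, 0], [0, 0, 0]]
    - [[0, 0, 40], [0, 0, 0]]
    - [[0, 0, 80], [0, 0, 0]]
    - [[0, 0, 80], [0, 0, 0]]
    - [[0, 0, 80], [0, 0, 0]]

```text
time_s: 13.4
tool_pos: [0.4859, 0.0745, 0.1516]
tool_rot: [180.0, -0.1, 4.0]
force: [-0.6, -0.8, -0.9]
grip_width: 0.0652
```

Run:
```python
from box import *
o=env.get_obs(); print(o['tool_pos'],o['tool_rot'],o['qpos'].round(1))
p=wrist(); save(p,'w4'); hsv=cv2.cvtColor(p['image'],cv2.COLOR_RGB2HSV); H,S,V=[hsv[...,i] for i in range(3)]
yy,xx=np.mgrid[:420,:560]; n=np.array([.485,.076])
c=proj(p,[.485,.076,.05])[0]; D=np.hypot(xx-c[0],yy-c[1])
for nm,mk,z in(('green',(H>50)&(H<75)&(S>120)&(V>90)&(D<90),.051),('pointer',(S<50)&(V>150)&(D<75),.0645)):
    k,lab,stt,cen=cv2.connectedComponentsWithStats(mk.astype(np.uint8))
    for i in range(1,k):
        if stt[i,4]<60: continue
        w=back(p,cen[i],z)[:2]-n; an=np.arctan2(w[1],w[0]); print(nm,stt[i],cen[i].round(1),np.hypot(*w).round(4),'value',.55-(an+.2))
```

```text
[0.48585801 0.07452176 0.15158885] [ 1.79959420e+02 -1.39955903e-01  4.02618441e+00] [ 22.1   3.6 -34.8 109.5   2.3  67.4 -99.5]
green [330 214  18  24 276] [339.  225.2] 0.0494 value 2.107098771235868
pointer [ 209  135  143  150 1856] [288.1 234.9] 0.0176 value 2.916333648630423
pointer [304 179  30  25 379] [318.4 191.3] 0.0346 value 1.3165270692175874
pointer [271 221  21  26 102] [281.2 234.3] 0.0153 value 3.19073404013154
```

View pics/w4.png

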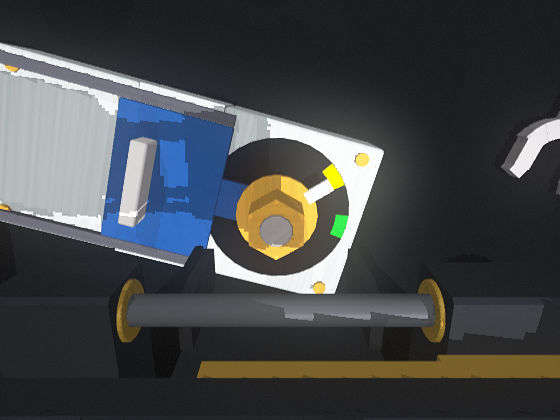

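apply_moves:
  hand: 65
  targets:
    - [[0, 0, 40], [0, 0, 1.2]]
    - [[10, -50, 98], [0, 0, 1.2]]
    - [[20, -90, 98], [0, 0, 1.2]]
    - [[30, -130, 98], [0, 0, 1.2]]
    - [[40, -170, 98], [0, 0, 1.2]]
    - [[50, -200, 98], [0, 0, 1.2]]
    - [[54, -225, 98], [0, 0, 1.2]]
    - [[54, -225, 98], [0, 0, 1.2]]

```text
time_s: 14.25
tool_pos: [0.5378, -0.1557, 0.2458]
tool_rot: [-179.8, 0.1, 71.0]
force: [-0.2, 0.7, 0.2]
grip_width: 0.0649
```

apply_moves:
  targets:
    - [[0, 0, 0], [0, 0, 1.2]]
    - [[0, 0, 0], [0, 0, 1.2]]
    - [[0, 0, 0], [0, 0, 1.2]]
    - [[0, 0, 0], [0, 0, 1.2]]
    - [[0, 0, 0], [0, 0, 1.2]]
    - [[0, 0, 0], [0, 0, 1.2]]
    - [[0, 0, 0], [0, 0, 1.2]]
    - [[0, 0, 0], [0, 0, 1.2]]

```text
time_s: 15.05
tool_pos: [0.5381, -0.1502, 0.2465]
tool_rot: [-179.9, -0.2, 140.2]
force: [-0.1, 0.2, 0.2]
grip_width: 0.065
```

apply_moves:
  targets:
    - [[0, 0, 0], [0, 0, 0.4]]
    - [[0, 0, 0], [0, 0, 0.4]]
    - [[0, 0, 0], [0, 0, 0.4]]
    - [[0, 0, 0], [0, 0, 0.4]]

```text
time_s: 15.45
tool_pos: [0.5382, -0.1502, 0.2467]
tool_rot: [180.0, -0.2, 162.8]
force: [0.4, -0.2, 0.6]
grip_width: 0.0646
```

Run:
```python
from box import *
o=env.get_obs(); print(o['tool_pos'],o['tool_rot'],o['qpos'].round(1))
p=wrist(); save(p,'w5'); np.save('w5T.npy',p['camera_from_world'])
M=np.eye(4); M[:3,:3]=R.from_euler('xyz',[179.897914,.049864,-11.9527693],degrees=True).as_matrix(); M[:3,3]=[.620143,-.17254317,.24936417]
p1={'image':cv2.imread('pics/w1.png')[...,::-1].copy(),'camera_matrix':p['camera_matrix'],'camera_from_world':np.linalg.inv(M@p['mount'])}
for q in(p1,p):
    hsv=cv2.cvtColor(q['image'],cv2.COLOR_RGB2HSV); H,S,V=[hsv[...,i] for i in range(3)]
    mk=(((H<6)|(H>174))&(S>190)&(V>150)).astype(np.uint8); k,lab,stt,cen=cv2.connectedComponentsWithStats(mk); i=1+stt[1:,4].argmax()
    v,u=np.nonzero(lab==i); X=np.array([back(q,a,.012)[:2] for a in zip(u,v)]); c=X.mean(0); w,Vv=np.linalg.eigh(np.cov((X-c).T)); a=Vv[:,1]; a=-a if a[0]>0 else a
    P=(X-c)@a; Q=(X-c)@[-a[1],a[0]]; print('red',stt[i],c,'yaw',np.degrees(np.arctan2(a[1],a[0])),P.min(),P.max(),Q.min(),Q.max(),'head end',c+a*P.max(),'tail',c+a*P.min())
```

```text
[ 0.5382059  -0.15018489  0.24673499] [179.9774485   -0.18082397 162.76476549] [ 41.9   8.9 -32.2  93.2   4.8  79.5  81.9]
red [ 279   96   25  100 1236] [ 0.64493538 -0.18657565] yaw 164.49609196308336 -0.053266925220647104 0.05401760475882131 -0.008888320298925265 0.012209165522597461 head end [ 0.59288335 -0.17213652] tail [ 0.69626404 -0.20081412]
red [ 267  207   18   87 1378] [ 0.62589843 -0.18427051] yaw 163.36359189316755 -0.05646521453795679 0.05395207453984375 -0.009697902305807065 0.009600795816880706 head end [ 0.57420474 -0.16882418] tail [ 0.68000005 -0.20043635]
```

View pics/w5.png

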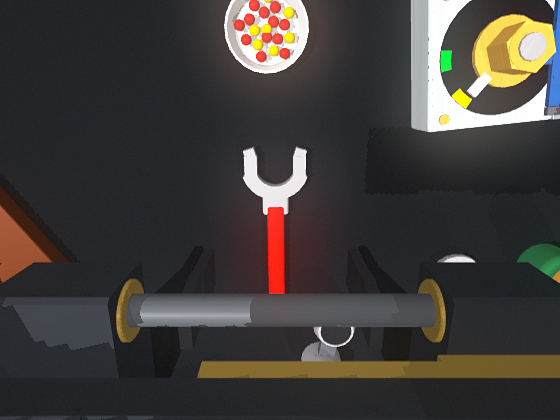

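Run:
```python
from box import *
p=wrist()
M=np.eye(4); M[:3,:3]=R.from_euler('xyz',[179.897914,.049864,-11.9527693],degrees=True).as_matrix(); M[:3,3]=[.620143,-.17254317,.24936417]
p1={'image':cv2.imread('pics/w1.png')[...,::-1].copy(),'camera_matrix':p['camera_matrix'],'camera_from_world':np.linalg.inv(M@p['mount'])}
for n,a,b in(('neck',(286,211),(275.5,207)),('tips',(281,266),(276,150)),('throat',(282,231),(275,191))):
    print(n,tri([(p1,a),(p,b)]),back(p1,a,.014),back(p,b,.014))
a=cv2.imread('pics/w1.png')[190:290,220:340]; b=cv2.imread('pics/w5.png')[130:230,215:335]
cv2.imwrite('pics/cmp.png',cv2.resize(np.hstack([a,b]),None,fx=3.3,fy=3.3,interpolation=cv2.INTER_NEAREST))
print(find(p,'bead_dish'),[back(p,find(p,'bead_dish'),.01)],back(p1,(278,346),.01))
```

```text
neck (array([ 0.57405702, -0.168502  ,  0.0137004 ]), [np.float64(0.00032352388186210915), np.float64(0.0003235238818621118)]) [ 0.57406844 -0.16882918  0.014     ] [ 0.57404897 -0.168157    0.014     ]
tips (array([ 0.51134336, -0.14868553,  0.02192105]), [np.float64(0.0009980566397172373), np.float64(0.0009980566397175723)]) [ 0.50730741 -0.14888687  0.014     ] [ 0.51256031 -0.14811451  0.014     ]
throat (array([ 0.5541317 , -0.16108019,  0.02322623]), [np.float64(0.0011730642446872437), np.float64(0.001173064244687657)]) [ 0.55104362 -0.1592979   0.014     ] [ 0.55599936 -0.16303043  0.014     ]
[265.79704097  32.80861153] [array([ 0.39800322, -0.12269429,  0.01      ])] [ 0.39366302 -0.12094268  0.01      ]
```

View pics/cmp.png

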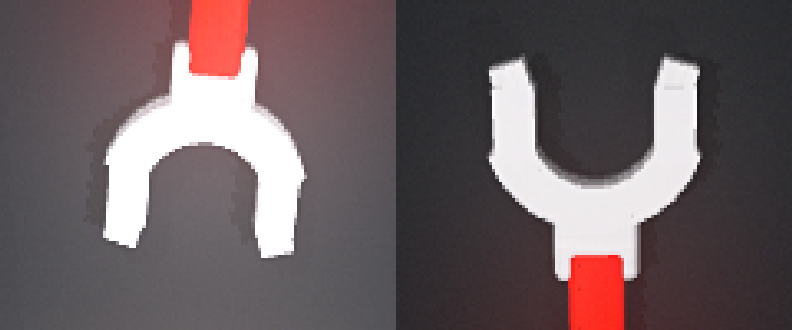

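apply_moves:
  targets:
    - [[71, -29, -50], [0, 0, 0.01]]
    - [[71, -29, -100], [0, 0, 0.01]]
    - [[71, -29, -150], [0, 0, 0.01]]
    - [[71, -29, -190], [0, 0, 0.01]]
    - [[71, -29, -215], [0, 0, 0.01]]
    - [[71, -29, -225], [0, 0, 0.01]]
    - [[71, -29, -225], [0, 0, 0.01]]

```text
time_s: 16.35
tool_pos: [0.6087, -0.1788, 0.0221]
tool_rot: [180.0, -0.2, 163.3]
force: [1.3, 0.1, 1.1]
grip_width: 0.0648
```

apply_moves:
  targets:
    - [[1, 0, -10], [0, 0, 0]]
    - [[1, 0, -17], [0, 0, 0]]
    - [[1, 0, -18], [0, 0, 0]]
    - [[1, 0, -18], [0, 0, 0]]

```text
time_s: 16.75
tool_pos: [0.6114, -0.1794, 0.0065]
tool_rot: [-180.0, 0.1, 163.3]
force: [0.1, -0.2, -0.8]
grip_width: 0.065
```

apply_moves:
  hand: 5
  squeeze: 50
  targets:
    - [[0, 0, 0], [0, 0, 0]]
    - [[0, 0, 0], [0, 0, 0]]
    - [[0, 0, 0], [0, 0, 0]]
    - [[0, 0, 0], [0, 0, 0]]
    - [[0, 0, 0], [0, 0, 0]]
    - [[0, 0, 0], [0, 0, 0]]
    - [[0, 0, 0], [0, 0, 0]]

```text
time_s: 17.45
tool_pos: [0.611, -0.1791, 0.0056]
tool_rot: [180.0, -0.0, 163.3]
force: [0.5, 0.1, 0.2]
grip_width: 0.0192
```

apply_moves:
  targets:
    - [[0, 0, 10], [0, 0, 0]]
    - [[0, 0, 40], [0, 0, 0]]
    - [[0, 0, 80], [0, 0, 0]]
    - [[0, 10, 120], [0, 0, 0.05]]
    - [[0, 40, 145], [0, 0, 0.1]]
    - [[0, 80, 145], [0, 0, 0.2]]
    - [[0, 120, 145], [0, 0, 0.25]]
    - [[0, 160, 145], [0, 0, 0.3]]

```text
time_s: 18.25
tool_pos: [0.6104, -0.0179, 0.1511]
tool_rot: [-180.0, -0.0, -179.4]
force: [0.9, 0.2, -2.6]
grip_width: 0.0193
```

apply_moves:
  targets:
    - [[1, 40, 0], [0, 0, 0.03]]
    - [[2, 80, 0], [0, 0, 0.05]]
    - [[2, 100, 0], [0, 0, 0.053]]
    - [[2, 104, 0], [0, 0, 0.053]]
    - [[2, 104, 0], [0, 0, 0.053]]
    - [[2, 104, 0], [0, 0, 0.053]]

```text
time_s: 18.85
tool_pos: [0.6131, 0.0823, 0.1504]
tool_rot: [-179.9, -0.0, -176.6]
force: [-0.2, -0.1, -2.9]
grip_width: 0.0194
```

Run:
```python
from box import *
o=env.get_obs(); print(o['tool_pos'],o['tool_rot'],o['qpos'].round(1),o['force'],o['wrist_torque'],o['grip_width'])
p=wrist(); save(p,'w6'); np.save('w6T.npy',p['camera_from_world']); s=env.read_camera('scene'); save(s,'s6')
a=cv2.imread('pics/s6.png')[130:300,220:420]; a=cv2.resize(a,None,fx=2.0,fy=2.0); b=cv2.resize(cv2.imread('pics/w6.png'),(400,300))
c=np.zeros((340,800,3),np.uint8); c[:,:400]=a; c[:300,400:]=b; cv2.imwrite('pics/c6.png',c)
```

```text
[0.61311549 0.08233443 0.15040355] [-1.79910746e+02 -3.42696468e-02 -1.76588511e+02] [ 22.2  21.9 -40.4  92.   14.8  71.7  72.5] [-0.23746748 -0.13759973 -2.89063702] [ 0.09886084 -0.15389598  0.02840617] 0.019435614608691823
```

View pics/w6.png

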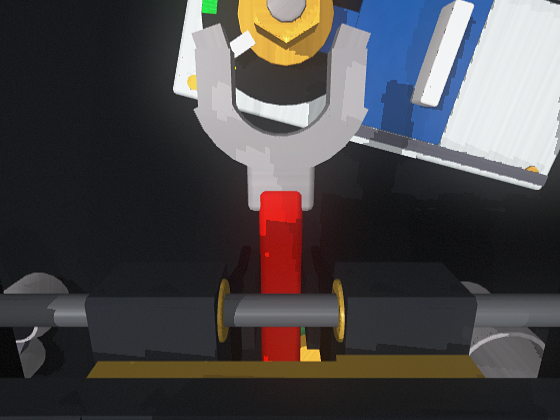

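Run:
```python
from box import *
p=wrist(); o=env.get_obs(); th=np.radians(o['tool_rot'][2]); tcp=o['tool_pos']
ex=np.array([np.cos(th),np.sin(th)]); ey=np.array([-ex[1],ex[0]])
for z in(.159,.155):
  print('z',z)
  for n,uv in(('jawL',(232,75)),('jawR',(330,75)),('throat',(282,133)),('tipL',(194,28)),('tipLin',(228,33)),('tipRin',(334,33)),('tipR',(370,33)),('headL',(194,107)),('headR',(368,108)),('neckL',(249,205)),('neckR',(313,205)),('hanL',(261,225)),('hanR',(300,225)),('neckend',(281,209))):
    d=back(p,uv,z)[:2]-tcp[:2]; print(n,(d@ex*1000).round(1),(d@ey*1000).round(1))
hsv=cv2.cvtColor(p['image'],cv2.COLOR_RGB2HSV)
yy,xx=np.mgrid[:420,:560]; m=(hsv[...,1]<60)&(hsv[...,2]>100)&(np.hypot(xx-287,yy-5)<22); v,u=np.nonzero(m); print('stud?',u.mean(),v.mean(),back(p,(u.mean(),v.mean()),.097))
```

```text
z 0.159
jawL 87.7 20.9
jawR 87.7 -18.1
throat 65.0 1.0
tipL 104.7 34.9
tipLin 103.0 21.9
tipRin 103.0 -19.0
tipR 103.0 -32.9
headL 75.4 36.9
headR 75.1 -34.1
neckL 33.8 15.5
neckR 33.8 -12.7
hanL 24.4 10.4
hanR 24.4 -7.1
neckend 31.9 1.4
z 0.155
jawL 88.0 21.5
jawR 88.0 -18.6
throat 64.6 1.0
tipL 105.4 35.8
tipLin 103.6 22.4
tipRin 103.6 -19.6
tipR 103.6 -33.8
headL 75.3 37.8
headR 75.0 -35.0
neckL 32.6 15.9
neckR 32.6 -13.1
hanL 23.0 10.6
hanR 23.0 -7.4
neckend 30.7 1.4
stud? 285.6575342465753 8.54642313546423 [0.48871508 0.0762714  0.097     ]
```

View pics/c6.png

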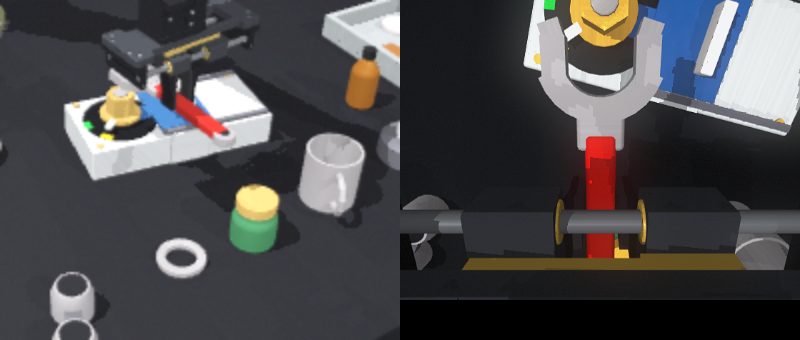

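apply_moves:
  targets:
    - [[1, 3, -20], [0, 0, 0.01]]
    - [[1, 3, -45], [0, 0, 0.01]]
    - [[1, 3, -60], [0, 0, 0.01]]
    - [[1, 3, -66], [0, 0, 0.01]]
    - [[1, 3, -67], [0, 0, 0.01]]
    - [[1, 3, -67], [0, 0, 0.01]]

```text
time_s: 19.6
tool_pos: [0.6146, 0.0877, 0.0844]
tool_rot: [180.0, 0.1, -175.9]
force: [0.7, -0.4, -2.9]
grip_width: 0.0191
```

apply_moves:
  targets:
    - [[0, 0, 0], [0, 0, 0]]
    - [[0, 0, 0], [0, 0, 0]]

```text
time_s: 19.8
tool_pos: [0.6147, 0.0879, 0.0847]
tool_rot: [180.0, 0.1, -175.9]
force: [-0.7, -0.3, -4.0]
grip_width: 0.0192
```

Run:
```python
from box import *
for i in range(3):
    o=env.get_obs(); print(o['tool_pos'],o['tool_rot'],o['force']); 
    if i==0: p=wrist(); save(p,'w7')
    else: wrist()
ti=p['image'][0:200,130:430]; cv2.imwrite('pics/w7c.png',cv2.resize(ti[...,::-1],None,fx=2,fy=2))
```

```text
[0.61467009 0.08794792 0.08470146] [ 1.79998383e+02  9.89742684e-02 -1.75870136e+02] [-0.67345327 -0.28582443 -3.97594205]
[0.61452305 0.08791337 0.08450354] [ 1.79999958e+02  8.08340066e-02 -1.75869640e+02] [-5.44692625e-01  1.76143589e-03 -3.71101631e+00]
[0.6144084  0.08784411 0.08433235] [-1.79999594e+02  6.43773354e-02 -1.75875360e+02] [-0.01139434  0.98939785 -2.62934862]
```

View pics/w7c.png

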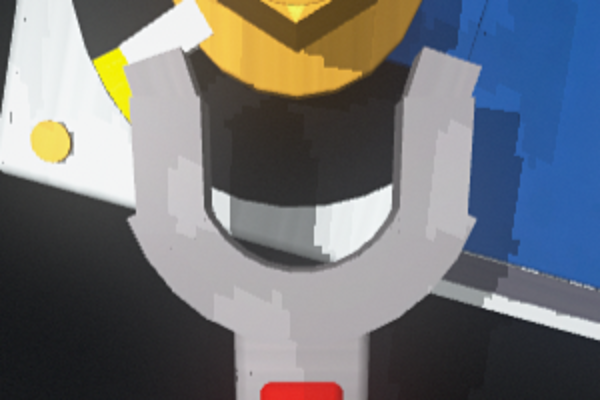

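apply_moves:
  targets:
    - [[0, -1.5, 0], [0, 0, 0]]
    - [[-8, -2, 0], [0, 0, 0]]
    - [[-16, -2.6, 0], [0, 0, 0]]
    - [[-24, -3.2, 0], [0, 0, 0]]
    - [[-32, -3.7, 0], [0, 0, 0]]
    - [[-38, -4.1, 0], [0, 0, 0]]
    - [[-42, -4.4, 0], [0, 0, 0]]
    - [[-43, -4.5, 0], [0, 0, 0]]

```text
time_s: 20.75
tool_pos: [0.5706, 0.0832, 0.0838]
tool_rot: [-180.0, 0.0, -175.9]
force: [-0.8, -0.4, -3.7]
grip_width: 0.0192
```

apply_moves:
  targets:
    - [[0, 0, 0], [0, 0, 0]]
    - [[0, 0, 0], [0, 0, 0]]

```text
time_s: 20.95
tool_pos: [0.5714, 0.0833, 0.0838]
tool_rot: [180.0, 0.0, -175.9]
force: [0.9, -0.2, -2.9]
grip_width: 0.0192
```

apply_moves:
  targets:
    - [[0.1, -11, 0], [0, 0, -0.125]]
    - [[-1.2, -21.8, 0], [0, 0, -0.25]]
    - [[-3.8, -32.4, 0], [0, 0, -0.375]]
    - [[-7.7, -42.6, 0], [0, 0, -0.5]]
    - [[-12.8, -52.2, 0], [0, 0, -0.625]]
    - [[-19.2, -61.2, 0], [0, 0, -0.75]]
    - [[-19.2, -61.2, 0], [0, 0, -0.75]]
    - [[-19.2, -61.2, 0], [0, 0, -0.75]]

```text
time_s: 21.75
tool_pos: [0.5519, 0.0223, 0.0837]
tool_rot: [-180.0, 0.0, 141.3]
force: [-0.3, 1.1, -3.8]
grip_width: 0.0193
```

```bash
cat > look.py <<'E'
import sys
from box import *
o=env.get_obs(); print(o['tool_pos'],o['tool_rot'],o['force'],o['wrist_torque'],o['grip_width'])
p=wrist(); save(p,sys.argv[1]); t=env.read_camera('top'); save(t,'t'+sys.argv[1])
def val(p,n,lo,hi):
    hsv=cv2.cvtColor(p['image'],cv2.COLOR_RGB2HSV); H,S,V=[hsv[...,i] for i in range(3)]
    # unwarp the pointer plane: polar strip around the nut axis
    for z,nm in((.0645,'ptr'),):
        best=[]
        for a in np.arange(.8,2.6,.01):
            an=.55-a-.2; s=[]
            for r in(.034,.037,.040,.043):
                u,v=proj(p,[n[0]+r*np.cos(an),n[1]+r*np.sin(an),z])[0]; u,v=int(round(u)),int(round(v))
                s.append(0<=u<560 and 0<=v<420 and S[v,u]<60 and V[v,u]>140)
            best.append(np.mean(s))
        b=np.array(best); print('white at values',np.arange(.8,2.6,.01)[b>.7].round(2))
val(p,(.485,.076),0,0); val(t,(.485,.0765),0,0)
E
python3 look.py w8; python3 -c "
import cv2,numpy as np
a=cv2.imread('pics/w8.png');b=cv2.imread('pics/tw8.png')[195:275,215:315]
c=np.zeros((420,800,3),np.uint8);c[:315,:420]=cv2.resize(a,(420,315));c[:300,425:800]=cv2.resize(b,(375,300));cv2.imwrite('pics/c8.png',c)"
```

```text
[0.55193719 0.02228282 0.08368316] [-1.79996726e+02  2.86535312e-03  1.41317492e+02] [-0.25752419  1.14030267 -3.76176468] [-0.02071261  0.01525869 -0.10649298] 0.01925184361895357
white at values [0.8  0.81 0.82 0.83 0.84 0.85 0.86 0.87 0.88 0.89 0.9  0.91 0.92 0.93
 0.95 0.96 0.97 0.98 0.99 1.   1.02 1.06 1.07 1.08 1.09 1.1  1.11 1.12
 1.14 1.15 1.16 1.17 1.18 1.19 1.2  1.21 1.22 1.23 1.24 1.27 1.28 1.29
 1.3  1.31 1.32 1.33 1.34 1.35 1.36 1.37 1.38 1.39 1.4  1.41 1.42 1.43
 1.44 1.45 1.46 1.47 1.48 1.49 1.5  1.51 1.52 1.53 1.54 1.55 1.56 1.57
 1.58 1.59 1.6  1.61 1.62 1.63 1.64 1.65 1.66 1.67 1.68 1.69 1.7  1.71
 1.72 1.73 1.74 1.75 1.76 1.77 1.78 1.79 1.8  1.81 1.82 1.83 1.84 1.85
 1.86 1.87 1.88 1.89 1.9  1.91 1.92 1.93 1.94 1.95 1.96 1.97 1.98 1.99
 2.   2.01 2.02 2.03 2.04 2.05 2.06 2.07 2.08 2.09 2.1  2.11 2.12 2.13
 2.14 2.15 2.16 2.17 2.18 2.19 2.2  2.21 2.22 2.23 2.24 2.25 2.26 2.27
 2.28 2.29 2.3  2.31 2.32 2.33 2.34 2.35 2.36 2.37 2.38 2.39 2.4  2.41
 2.42 2.43 2.44 2.45 2.46 2.47 2.48 2.49 2.5  2.51 2.52 2.53 2.54 2.55
 2.56 2.57 2.58 2.59]
white at values []
```

View pics/c8.png

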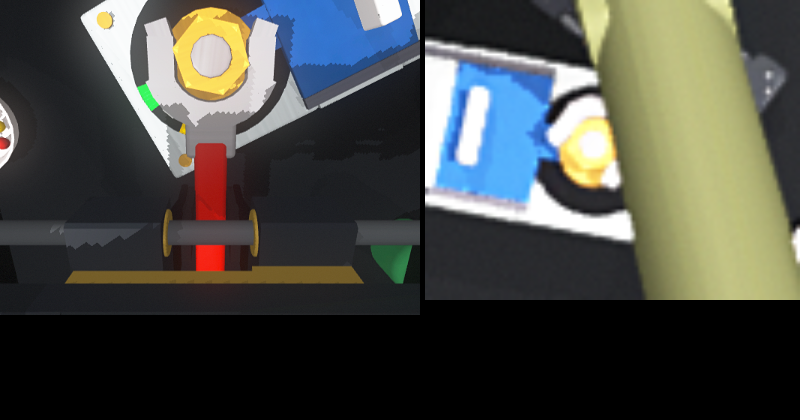

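```bash
cat > hexa.py <<'E'
from box import *
def hexval(p,lo=1.2,hi=2.35):
    g=cv2.GaussianBlur(cv2.cvtColor(p['image'],cv2.COLOR_RGB2LAB),(0,0),1.0).astype(float)
    sob=[np.stack([cv2.Sobel(g[...,k],cv2.CV_64F,1,0),cv2.Sobel(g[...,k],cv2.CV_64F,0,1)],-1) for k in range(3)]
    res=[]; av=np.arange(lo,hi,.02)
    for dx in np.arange(-.003,.0031,.001):
        for dy in np.arange(-.003,.0031,.001):
            for a in av:
                th=-a-.2+np.radians(30+60*np.arange(7)); r=.018/np.cos(np.pi/6)
                C=np.c_[.484+dx+r*np.cos(th),.077+dy+r*np.sin(th),np.full(7,.094)]; P=proj(p,C); sc=0
                for i in range(6):
                    t=np.linspace(.1,.9,15)[:,None]; Q=P[i]+(P[i+1]-P[i])*t; n=P[i+1]-P[i]; n=np.array([-n[1],n[0]])/np.linalg.norm(n)
                    U=np.clip(Q.round().astype(int),0,[559,419]); sc+=min(300,sum(np.abs(s[U[:,1],U[:,0]]@n).mean() for s in sob))
                res.append((sc,a,dx,dy))
    res.sort(reverse=True); return res
def load(f,pos,rot,p):
    M=np.eye(4); M[:3,:3]=R.from_euler('xyz',rot,degrees=True).as_matrix(); M[:3,3]=pos
    return {'image':cv2.imread(f)[...,::-1].copy(),'camera_matrix':p['camera_matrix'],'camera_from_world':np.linalg.inv(M@p['mount'])}
if __name__=='__main__':
    p=wrist()
    w4=load('pics/w4.png',[.48585801,.07452176,.15158885],[179.95942,-.139956,4.0261844],p)
    w2=load('pics/w2.png',[0.49208642,0.12834357,0.26962889],[179.951246,-.0213567,-11.9145037],p)
    for nm,q,lo,hi in(('w4~1.31',w4,.8,1.85),('w2~.335',w2,-.2,.85),('now',p,1.3,2.35)):
        print(nm,[tuple(np.round(r,3)) for r in hexval(q,lo,hi)[:4]])
E
python3 hexa.py
```

```text
w4~1.31 [(np.float64(1171.792), np.float64(1.3), np.float64(-0.002), np.float64(0.001)), (np.float64(1150.938), np.float64(1.28), np.float64(-0.002), np.float64(0.001)), (np.float64(1148.813), np.float64(1.34), np.float64(-0.002), np.float64(0.001)), (np.float64(1146.565), np.float64(1.32), np.float64(-0.002), np.float64(0.001))]
w2~.335 [(np.float64(1402.763), np.float64(0.3), np.float64(-0.002), np.float64(0.001)), (np.float64(1390.762), np.float64(0.32), np.float64(-0.002), np.float64(0.001)), (np.float64(1389.464), np.float64(0.38), np.float64(-0.002), np.float64(0.001)), (np.float64(1388.461), np.float64(0.28), np.float64(-0.002), np.float64(0.001))]
now [(np.float64(1577.598), np.float64(1.72), np.float64(0.0), np.float64(-0.001)), (np.float64(1538.226), np.float64(1.7), np.float64(0.0), np.float64(-0.001)), (np.float64(1532.962), np.float64(1.74), np.float64(0.0), np.float64(-0.001)), (np.float64(1490.141), np.float64(1.76), np.float64(0.0), np.float64(-0.001))]
```

apply_moves:
  targets:
    - [[-2.8, -3.4, 0], [0, 0, -0.05]]
    - [[-5.7, -6.5, 0], [0, 0, -0.1]]
    - [[-8.9, -9.5, 0], [0, 0, -0.15]]
    - [[-12.2, -12.4, 0], [0, 0, -0.2]]
    - [[-15.6, -15.1, 0], [0, 0, -0.25]]
    - [[-19.2, -17.7, 0], [0, 0, -0.3]]
    - [[-19.2, -17.7, 0], [0, 0, -0.3]]
    - [[-19.2, -17.7, 0], [0, 0, -0.3]]

```text
time_s: 22.7
tool_pos: [0.533, 0.0049, 0.0838]
tool_rot: [180.0, 0.0, 124.1]
force: [0.8, 1.0, -3.5]
grip_width: 0.0193
```

```bash
cat > now.py <<'E'
from hexa import *
o=env.get_obs(); print(o['time_s'],o['tool_pos'],o['tool_rot'],o['force'],o['wrist_torque'])
p=wrist(); save(p,'last'); print([tuple(np.round(r,3)) for r in hexval(p,1.4,2.44)[:5]])
E
python3 now.py
```

```text
22.7 [0.53304125 0.00486095 0.08379063] [1.79958981e+02 1.13359136e-02 1.24108324e+02] [ 0.82842118  1.00636296 -3.48614358] [ 0.14173583 -0.22036315  0.10701087]
[(np.float64(1453.394), np.float64(2.0), np.float64(0.0), np.float64(-0.001)), (np.float64(1427.498), np.float64(2.02), np.float64(0.0), np.float64(-0.001)), (np.float64(1424.21), np.float64(1.98), np.float64(0.0), np.float64(-0.001)), (np.float64(1375.508), np.float64(2.04), np.float64(0.0), np.float64(-0.001)), (np.float64(1338.324), np.float64(2.06), np.float64(0.0), np.float64(-0.001))]
```

apply_moves:
  targets:
    - [[-2.2, -1.5, 0], [0, 0, -0.03]]
    - [[-4.4, -2.9, 0], [0, 0, -0.06]]
    - [[-6.7, -4.2, 0], [0, 0, -0.09]]
    - [[-6.7, -4.2, 0], [0, 0, -0.09]]
    - [[-6.7, -4.2, 0], [0, 0, -0.09]]

```text
time_s: 23.25
tool_pos: [0.5259, 0.0004, 0.0837]
tool_rot: [180.0, -0.0, 118.8]
force: [0.8, 2.8, -2.9]
grip_width: 0.0194
```

```bash
python3 now.py
```

```text
23.25 [5.2589733e-01 4.3028604e-04 8.3737934e-02] [ 1.79977619e+02 -1.12100129e-02  1.18809542e+02] [ 0.79524232  2.78105727 -2.92595534] [ 0.50416309 -0.3912121   0.00212874]
[(np.float64(1222.812), np.float64(2.12), np.float64(0.0), np.float64(-0.001)), (np.float64(1219.324), np.float64(2.1), np.float64(0.0), np.float64(-0.001)), (np.float64(1189.324), np.float64(2.08), np.float64(0.0), np.float64(-0.001)), (np.float64(1169.425), np.float64(2.14), np.float64(0.0), np.float64(-0.001)), (np.float64(1096.819), np.float64(2.06), np.float64(0.0), np.float64(-0.001))]
```

apply_moves:
  targets:
    - [[3.6, 2.2, 0], [0, 0, 0.05]]
    - [[7.3, 4.6, 0], [0, 0, 0.1]]
    - [[10.8, 7.2, 0], [0, 0, 0.15]]
    - [[14.2, 9.9, 0], [0, 0, 0.2]]
    - [[17.4, 12.8, 0], [0, 0, 0.25]]
    - [[20.5, 15.8, 0], [0, 0, 0.3]]
    - [[20.5, 15.8, 0], [0, 0, 0.3]]
    - [[20.5, 15.8, 0], [0, 0, 0.3]]

```text
time_s: 24.1
tool_pos: [0.546, 0.0152, 0.0834]
tool_rot: [-179.9, -0.0, 135.9]
force: [-0.3, 0.7, -3.6]
grip_width: 0.0195
```

```bash
python3 now.py
```

```text
24.1 [0.54600171 0.01517734 0.08341857] [-1.79933121e+02 -9.05236919e-03  1.35905347e+02] [-0.26957195  0.65028476 -3.63146371] [ 0.00874567 -0.19720159 -0.03512658]
[(np.float64(1476.773), np.float64(2.1), np.float64(0.0), np.float64(-0.001)), (np.float64(1458.44), np.float64(2.12), np.float64(0.0), np.float64(-0.001)), (np.float64(1447.575), np.float64(2.08), np.float64(0.0), np.float64(-0.001)), (np.float64(1410.527), np.float64(2.14), np.float64(0.0), np.float64(-0.001)), (np.float64(1380.445), np.float64(2.06), np.float64(0.0), np.float64(-0.001))]
```

apply_moves:
  targets:
    - [[7, -7, 0], [0, 0, 0.02]]
    - [[15, -14.5, 0], [0, 0, 0.03]]
    - [[24, -23, 0], [0, 0, 0.03]]
    - [[33, -32, 0], [0, 0, 0.03]]
    - [[40, -39, 0], [0, 0, 0.03]]
    - [[45, -60, 15], [0, 0, 0.1]]
    - [[55, -100, 20], [0, 0, 0.2]]
    - [[65, -140, 20], [0, 0, 0.3]]

```text
time_s: 24.95
tool_pos: [0.6129, -0.1253, 0.1049]
tool_rot: [180.0, 0.1, 153.5]
force: [0.9, -0.2, -3.9]
grip_width: 0.0193
```

apply_moves:
  targets:
    - [[0, -25, 0], [0, 0, 0.09]]
    - [[0, -40, -10], [0, 0, 0.18]]
    - [[0, -54, -30], [0, 0, 0.18]]
    - [[0, -54, -30], [0, 0, 0.18]]
    - [[0, -54, -30], [0, 0, 0.18]]

```text
time_s: 25.45
tool_pos: [0.611, -0.1781, 0.0732]
tool_rot: [180.0, -0.1, 163.4]
force: [0.4, 1.2, -4.0]
grip_width: 0.0193
```

apply_moves:
  targets:
    - [[0, 0, -20], [0, 0, 0]]
    - [[0, 0, -40], [0, 0, 0]]
    - [[0, 0, -52], [0, 0, 0]]
    - [[0, 0, -60], [0, 0, 0]]
    - [[0, 0, -64], [0, 0, 0]]
    - [[0, 0, -66], [0, 0, 0]]
    - [[0, 0, -67], [0, 0, 0]]
    - [[0, 0, -67], [0, 0, 0]]

```text
time_s: 26.25
tool_pos: [0.6118, -0.1782, 0.0072]
tool_rot: [180.0, 0.1, 163.5]
force: [0.4, 0.2, -2.9]
grip_width: 0.0195
```

apply_moves:
  targets:
    - [[0, 0, -0.5], [0, 0, 0]]
    - [[0, 0, -1], [0, 0, 0]]
    - [[0, 0, -1], [0, 0, 0]]

```text
time_s: 26.55
tool_pos: [0.6115, -0.1781, 0.0058]
tool_rot: [180.0, 0.0, 163.5]
force: [-0.7, 0.4, -3.0]
grip_width: 0.0193
```

Not yet bearing on the table (about −3 N weight still carried); a touch lower, then release and retreat.

apply_moves:
  targets:
    - [[0, 0, -1], [0, 0, 0]]
    - [[0, 0, -1.5], [0, 0, 0]]
    - [[0, 0, -1.5], [0, 0, 0]]

```text
time_s: 26.85
tool_pos: [0.6116, -0.1781, 0.0056]
tool_rot: [-180.0, 0.0, 163.5]
force: [-2.5, -0.0, 5.8]
grip_width: 0.0194
```

apply_moves:
  hand: 65
  targets:
    - [[0, 0, 0], [0, 0, 0]]
    - [[0, 0, 0], [0, 0, 0]]
    - [[0, 0, 0], [0, 0, 0]]
    - [[0, 0, 0], [0, 0, 0]]
    - [[0, 0, 30], [0, 0, 0]]
    - [[-10, 0, 80], [0, 0, 0]]
    - [[-50, 20, 130], [0, 0, 0]]
    - [[-70, 30, 180], [0, 0, 0]]

```text
time_s: 27.65
tool_pos: [0.5492, -0.1519, 0.1653]
tool_rot: [180.0, -0.1, 163.5]
force: [-0.1, -0.8, 0.9]
grip_width: 0.0646
```

apply_moves:
  targets:
    - [[-50, 60, 60], [0, 0, 0]]
    - [[-50, 60, 60], [0, 0, 0]]
    - [[-50, 60, 60], [0, 0, 0]]
    - [[-50, 60, 60], [0, 0, 0]]
    - [[-50, 60, 60], [0, 0, 0]]

```text
time_s: 28.15
tool_pos: [0.5005, -0.0936, 0.2239]
tool_rot: [-180.0, -0.1, 163.4]
force: [0.4, -0.2, -0.5]
grip_width: 0.065
```

```bash
python3 now.py
python3 - <<'E'
from box import *
t=env.read_camera('top'); s=env.read_camera('scene'); save(t,'t9'); save(s,'s9')
for n in "tin_mug specimen_jar bead_dish goggles notebook steel_ring amber_bottle wrench".split():
    print(n,find(t,n),find(s,n))
a=cv2.resize(cv2.imread('pics/last.png'),(440,330)); b=cv2.resize(cv2.imread('pics/s9.png')[130:340,170:410],(360,315))
c=np.zeros((330,800,3),np.uint8); c[:,:440]=a; c[:315,440:]=b; cv2.imwrite('pics/c9.png',c)
E
```

```text
28.15 [ 0.50052725 -0.09363834  0.22394152] [-1.79982532e+02 -5.12503038e-02  1.63438812e+02] [ 0.41116404 -0.21600303 -0.48627148] [ 0.06270946 -0.14076454 -0.02651242]
[(np.float64(1623.861), np.float64(2.14), np.float64(0.0), np.float64(-0.001)), (np.float64(1618.166), np.float64(2.1), np.float64(0.0), np.float64(-0.001)), (np.float64(1616.296), np.float64(2.08), np.float64(0.0), np.float64(-0.001)), (np.float64(1614.508), np.float64(2.16), np.float64(0.0), np.float64(-0.001)), (np.float64(1611.88), np.float64(2.06), np.float64(0.0), np.float64(-0.001))]
tin_mug [202.66812865 156.79532164] [384.88940092 216.02764977]
specimen_jar [247.24054054 154.64054054] [346.82831325 239.19879518]
bead_dish None [205.97435897 204.3986014 ]
goggles [333.46880907 148.71644612] [256.63791374 292.20160481]
notebook [444.59818731 220.8592145 ] [ 80.52225021 283.76616289]
steel_ring [279.58375635 160.17766497] [310.21305842 258.98281787]
amber_bottle [136.39506173 205.43209877] None
wrench [236.69053059 231.11474994] [218.94964029 255.65323741]
```

View pics/c9.png

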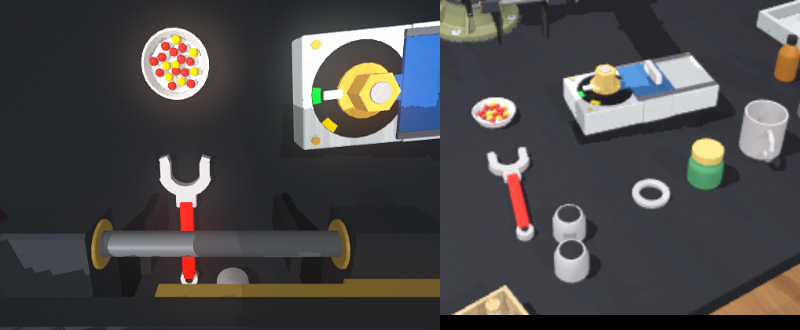

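```bash
python3 -c "
from cell import env; print(env.sign_off())"
```

```text
the job is handed in; nothing more can be done
None
```

I finished the whole sequence and handed it in at about 28 s of robot time; the sign-off reports no verdict.

- **Cover:** I slid it home against its stop. The push force rose to about 15 N with no further travel, and the pictures after that show it closed over the well.
- **Nut by hand:** I gripped it across the flats and turned it to about 1.31 rad, in the yellow band (pointer check), then let go.
- **Nut with the wrench:** The wrench went on from the side without touching anything and tightened the nut in three steps, with the last moving it from about 2.0 to 2.1 rad. The fit to the hex outline gave 2.06–2.16 rad after the wrench came off. In the last picture the pointer lines up with the middle of the green band.
- **Wrench:** It lies flat near where it started, well clear of the box. I set it down until the table took the weight and only then opened the fingers.
- **Bystanders:** The mug, jar, goggles, notebook and ring are within about 1 pixel of their starting spots in both fixed cameras.

Three of the last checks did not fully agree or come back:
- **Bead dish and bottle:** The network missed the dish in the top view and the bottle in the scene view. Each was within about 1 pixel in the other view.
- **Wrench in the top view:** The network mistook the box for the wrench. The scene view and the last picture show it correctly.
- **Pointer under the wrench:** It was hidden while I tightened, so I steered by the hex outline. The wrench also turned about 0.34 rad further than the nut, against the 0.23 rad of play I expected.

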